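# Load, index and work a dial press

## Task

Lay the loose wood block flat between the locating pins of the dial press's nest, with its steel insert over the round hole in the nest's floor. Then lift the red index plunger, swing the head round clockwise (seen from above) until the block's insert is under the ram, at the hole with the red mark, and let the plunger drop fully home there. Only then press the spring pedal down to its stop so that the ram drives the insert fully home in the block, and let the pedal come back up; leave the glue bottle, nail tin, tape measure and roll of tape where they are.

Things in the scene. Friction and masses are not known exactly. Their poses are not given: they have to be found in the camera images.
- jig: Dial press, fixed on the worktop (placed differently each time): green base plate 14 mm thick, 250 mm in diameter, a turning steel head on it, at the far side two steel posts 200 mm high with a grey ram crosshead, at the right a pedal. Origin: underside, on the head's vertical turning axis. x points from there to the ram (away from the robot), y left, z up.
- ram_tip (a point): Centre of the ram's lower face (20 mm in diameter): at rest 78 mm above the worktop and 70 mm along the press's x from the turning axis. The crosshead above it spans z 103 to 133 mm, x 50 to 133 mm, y +-61 mm in the press's frame; the posts stand at x 118, y +-45 mm.
- head (a joint): Turn of the head, rad: 0 at the loading station (start), growing clockwise seen from above, 2.094 at the press station; ends at -0.06 and 2.24. Drag about 1 N at the plunger; it stays where left. Index holes lie every 0.5236 rad (0 to 2.094); the plunger drops into any of them if let down there, and while it is down the head cannot turn.
- nest_center (a point): Where the block's centre (half-way up) lies when seated; turns with the head. x outward, y along the seated block, z up. The nest's floor is 12.5 mm lower, the head's disc (88 mm radius) 16.5 mm lower. Round-topped pins, 8 mm thick, 13 mm over the floor, at (x, y) = (+-28.5, +-42) and (+-12, +-66) mm leave 2 mm of play all round; between them fingers have room.
- nest_bush (a point): Where the insert's place (blank_bush) must lie: on the top face of a seated block, 30 mm from nest_center to -y, over the round dark hole (20 mm) in the nest's floor. It is under the ram when head reads 2.094.
- blank_center (a point): Centre (half-way up) of the loose wood block, 45 mm (its x) by 120 mm (its y) by 25 mm (z, up), about 0.1 to 0.15 kg. It lies flat on the worktop at the left, at any yaw. In the nest its axes match those of nest_center.
- blank_bush (a point): Point on the block's top face where its steel insert sits: 30 mm from the block's centre towards its -y end.
- insert (a joint): How far the insert (steel bush, flange 25 mm in diameter, 2.5 mm thick) has been pushed into the block, m: 0 = its flange's underside is 10 mm above the wood, 0.010 = fully home, flange on the wood. Starts at 0 to 0.002; about 13 N moves it.
- knob_center (a point): Centre of the index plunger's red knob, upright, 28 mm in diameter and 28 mm high, 64 mm above the worktop when home. Under it, on the head, stands its steel housing, 21 mm in diameter (27 mm at the foot), top 16 mm below this point at rest. It turns with the head on a circle of 105 mm radius round the press's turning axis.
- plunger (a joint): Lift of the index plunger, m: 0 = fully home in an index hole, 0.016 = highest. A spring pulls it down with 6 N when home, 9 N at the top. Its round-nosed pin (12 mm) is clear of the holes from 0.011 up; let go between holes it rides on the base plate at 0.010 to 0.011.
- press_hole (a point): Middle of the index hole of the press station (red mark beside it), in the fixed base plate's top face, 14 mm above the worktop. The knob stands straight above it at the end.
- pedal_pad (a point): Middle of the top of the pedal's black pad, 70 mm (along the press's x) by 52 mm, about 92 mm above the worktop at rest. The pedal's hinge line runs along the press's x, 55 mm above the worktop and 235 mm to the left of the pad.
- pedal (a joint): Turn of the pedal, rad: 0 at rest (up), 0.195 at its stop, where the pad is about 46 mm lower; a spring lifts it. The ram goes down with it, 85 mm per rad. Pressing takes about 3 N on the pad at first and 10 N near the stop while the insert goes in.
- glue_bottle: White glue bottle, 62 mm in diameter, 175 mm high, standing on the worktop left of the press; origin at the centre of its underside.
- nail_tin: Tin with a dark red lid, 73 mm in diameter, 60 mm high; origin at the centre of its underside.
- tape_measure: Yellow tape measure, 64 by 89 by 33 mm, lying; origin at the centre of its underside.
- masking_tape: Roll of beige tape, 90 mm in diameter, 25 mm high, lying flat; origin at the centre of its underside.

How it is judged:
By the outcome, as a careful person would: the job done as asked, in the order asked, and still so for the second after the job is handed in, with the robot touching nothing.
It also fails if it takes over 64 s, if anything falls off the work surface, if the arm or the gripper's body presses on something with over 40 N, if the wrist force passes 120 N, or if a joint passes its speed limit or range.

## Robot

A 6-joint arm with a two-finger parallel gripper is mounted at the origin on a cart in front of the work surface, level with it; the furniture and walls round the work are solid. World frame = base frame: x ahead of the robot, y to its left, z up, the work surface at z = 0. Lengths are in m, angles in rad, forces in N, time in s.
With the tool pointing down it reaches from about 0.325 to 0.775 m from the base axis. Payload 5.5 kg.
Tool frame: the origin (TCP) lies between the finger pads; the fingertips stand 8 mm ahead of it and the grasp point (between the pads) lies 11 mm behind it (tcp_to_tips is the distance from the TCP to the fingertips, in m); z points along the fingers, y is the line along which they close (so a half turn about z gives the same grasp; the last joint's range is limited). The gripper opens to 88 mm and grips with 3 to 60 N. Pads are 20 mm wide; open, the fingers measure 115 mm over their backs; the gripper's body (75 mm by 178 mm) begins 61 mm behind the grasp point.
Start: joints at [-1.195, 0.091, 1.231, -0, 1.82, -0.057], TCP at [0.252, -0.545, 0.231] pointing down, gripper open.
Joint ranges: [-2.87, 2.87], [-0.86, 2.18], [0.17, 2.46], [-1.51, 4.65], [0.06, 2.69], [-2.65, 2.65]. Speed limits (rad/s): [2.57, 2.57, 3.01, 3.14, 3.14, 3.14].

## Interface

Orientations are given as a unit quaternion [w, x, y, z].
In Python, from bench import * gives the robot as it stands. Calls block until the motion is done:
- move_to(position, orientation): joint-space move of the TCP to a pose.
- move_l(position, speed=0.15, orientation=None): straight line of the TCP; orientation=None keeps the orientation; speed is the mean speed in m/s.
- movej(angles): joint-space move.
- gripper_open() and close(): open the fingers fully, or close them until they stop; the grip force is fixed at half the most.
- hold(seconds).
- inverse_kinematics(position, orientation): joint angles nearest the present ones, or None.
- state(): the state.
- get_image(name): name is "scene" or "top" or "wrist"; returns a dict with "frame" (384x512x3 uint8, blue, green, red), "depth" (384x512 float32, m along the optical axis (not along the pixel's ray), 0 where there is no reading), "camera_matrix" (3x3 intrinsics, pixels), "view" (4x4, takes a point from world to camera coordinates). Camera axes: x right, y up, looking along -z (the intrinsics and any distortion apply to the point x, -y, -z); pixel columns grow to the right and rows downward; lengths in m; the calibration is good to about 2 mm. A picture is of the moment at which its call begins.
A pose or a line that the arm cannot do raises IKError and nothing moves.
- job_done(): hands the job in; it is judged then, once.
The state is a dict: "time": time; "joint_pos": joint angles; "dq": joint speeds; "joint_torque": joint torques, N m; "ee_pos": TCP position; "ee_rot": TCP orientation; "ft_force": force on the tool from outside, world axes, zero at the start; "moment": the same for the moment, N m; "finger_gap": finger opening in m; "finger_force": force on a finger pad.
Only numpy, scipy, OpenCV 4.12 (cv2) and the standard library are available. Lean on these libraries where they do the work, as an engineer would, in place of code of your own. Each camera call takes 0.05 s, during which the arm holds its last target. There are 200 camera calls.

## Working session

There is one attempt and no reset: what is moved stays moved. The work goes in short steps, each a Python script; the robot and the scene stay as the last script left them, time stands still between calls to the robot, and variables do not carry over. Pictures are saved under pics/ and viewed, at most 10 in all, crops included, and the job is handed in when it is done.

```bash
mkdir -p pics; ls
cat > h.py <<'E'
from bench import *
import numpy as np, cv2
def cast(im,u,v,z):
    K=np.array(im["camera_matrix"]);V=np.array(im["view"])
    p=np.linalg.inv(K)@[u,v,1]; d=V[:3,:3].T@np.array([p[0],-p[1],-1.0]); o=-V[:3,:3].T@V[:3,3]
    return o+d*(z-o[2])/d[2]
def cloud(im):
    K=np.array(im["camera_matrix"]);V=np.array(im["view"]);D=im["depth"]
    v,u=np.mgrid[:D.shape[0],:D.shape[1]]
    c=np.stack([(u-K[0,2])/K[0,0]*D,-(v-K[1,2])/K[1,1]*D,-D],-1)
    return (c-V[:3,3])@V[:3,:3]
def quat(yaw): # tool down, tool y axis direction: at angle yaw+90... 
    # R = Rz(yaw) * Rx(pi): tool x=(cos,sin), tool y=(sin,-cos), z=down
    return [0.0,float(np.cos(yaw/2)),float(np.sin(yaw/2)),0.0]
E
python3 - <<'E'
from h import *
s=state();print(s)
a=get_image("top");b=get_image("scene")
for n,i in(("top",a),("scene",b)):
    cv2.imwrite(f"pics/{n}0.png",i["frame"]);print(n,i["camera_matrix"],np.round(i["view"],3), (i["depth"]>0).mean())
E
```

```text
pics
{'time': 0.0, 'joint_pos': array([-1.19469496e+00,  9.18485235e-02,  1.23185345e+00,  5.70816123e-06,
        1.81979744e+00, -5.66987460e-02]), 'dq': array([ 0.00031347, -0.00085672,  0.00088761, -0.00085049,  0.00045882,
        0.00022036]), 'joint_torque': array([ 1.86000652e-03, -4.46463275e+01, -4.06438637e+01,  6.99683768e-02,
        2.96595879e-02, -1.70542576e-04]), 'ee_pos': array([ 0.25154853, -0.54442112,  0.22953137]), 'ee_rot': array([-9.41685610e-04,  9.76676145e-01,  2.14715625e-01, -1.48877742e-04]), 'ft_force': array([ 0.00903466, -0.96307358,  0.23240447]), 'moment': array([-0.01429686, -0.0425173 , -0.00679323]), 'finger_force': 0.0, 'finger_gap': 0.0879232360845385}
top [[422.84644485   0.         258.89790465]
 [  0.         422.84644485 194.31924671]
 [  0.           0.           1.        ]] [[ 0.008 -1.    -0.004  0.012]
 [ 0.978  0.007  0.209 -0.562]
 [-0.209 -0.005  0.978 -1.464]
 [ 0.     0.     0.     1.   ]] 0.995849609375
scene [[348.64203852   0.         252.20002313]
 [  0.         348.64203852 190.06081779]
 [  0.           0.           1.        ]] [[-0.736 -0.677  0.014  0.406]
 [ 0.33  -0.341  0.88  -0.275]
 [-0.591  0.652  0.475 -1.088]
 [ 0.     0.     0.     1.   ]] 0.9959462483723959
```

View pics/top0.png

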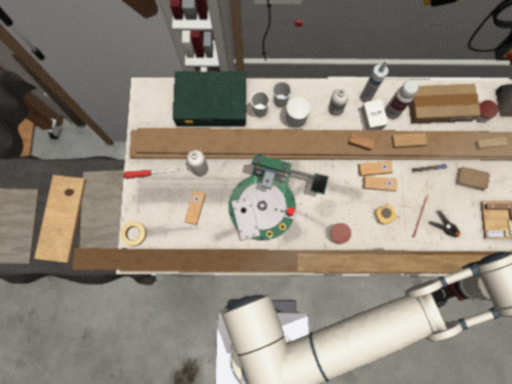

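View pics/scene0.png

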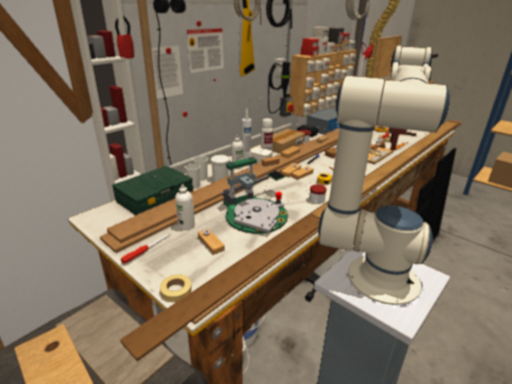

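Top view: block at about (195,207), insert near its upper end. Press disc about (262,207), red knob (291,211), pedal pad (319,184), glue bottle (196,162). The next step is an enlarged crop with colour masks.

Run:
```python
from h import *
a=get_image("top");f=a["frame"];P=cloud(a)
cv2.imwrite("pics/top1.png",cv2.resize(f[145:250,170:340],None,fx=4.6,fy=4.6,interpolation=cv2.INTER_CUBIC))
h=cv2.cvtColor(f,cv2.COLOR_BGR2HSV)
def blobs(m,box,z,name):
    M=np.zeros(m.shape,np.uint8);x0,y0,x1,y1=box;M[y0:y1,x0:x1]=m[y0:y1,x0:x1]*255
    n,l,s,c=cv2.connectedComponentsWithStats(M)
    for i in range(1,n):
        if s[i,4]>8:
            q=P[l==i];print(name,s[i],c[i].round(1),cast(a,*c[i],z).round(4),"zmed",np.median(q[:,2]).round(4),"cl",np.median(q,0).round(3))
            if name=="block" and s[i,4]>100:
                r=cv2.minAreaRect(np.argwhere(l==i)[:,::-1].astype(np.float32));b=cv2.boxPoints(r);print([cast(a,*p,z)[:2].round(4) for p in b])
H,S,V=h[...,0],h[...,1],h[...,2]
blobs((H>8)&(H<22)&(S>90)&(V>100),(175,185,215,230),.025,"block")
blobs(((H<6)|(H>174))&(S>170)&(V>120),(270,195,305,225),.078,"knob")
blobs((V<60),(305,170,335,200),.092,"pad")
blobs((H>60)&(H<90)&(S>100),(220,150,305,245),.014,"green")
```

```text
block [185 191  20  33 317] [194.4 208.7] [0.5141 0.2521 0.025 ] zmed 0.0257 cl [0.51  0.253 0.026]
[array([0.4684, 0.2861]), array([0.5834, 0.2587]), array([0.5716, 0.2168]), array([0.4569, 0.2448])]
knob [288 208   6   7  33] [290.3 210.9] [ 0.4994 -0.0953  0.078 ] zmed 0.0785 cl [ 0.499 -0.094  0.078]
pad [312 177  15  15 172] [319. 184.] [ 0.5943 -0.1966  0.092 ] zmed 0.0932 cl [ 0.594 -0.197  0.093]
green [261 158  21  11 139] [270.8 163.2] [ 0.6926 -0.0277  0.014 ] zmed 0.198 cl [ 0.639 -0.024  0.198]
green [283 190  11  16  75] [288.7 197.8] [ 0.5595 -0.0942  0.014 ] zmed 0.0148 cl [ 0.559 -0.095  0.015]
green [284 219   6   3  12] [286.  220.2] [ 0.4756 -0.0837  0.014 ] zmed 0.0141 cl [ 0.476 -0.082  0.014]
green [273 227   5   4  11] [275.1 229. ] [ 0.4431 -0.0438  0.014 ] zmed 0.0149 cl [ 0.443 -0.043  0.015]
green [261 231   5   7  12] [262.8 233.7] [0.4257 0.0009 0.014 ] zmed 0.0159 cl [0.426 0.    0.016]
```

View pics/top1.png

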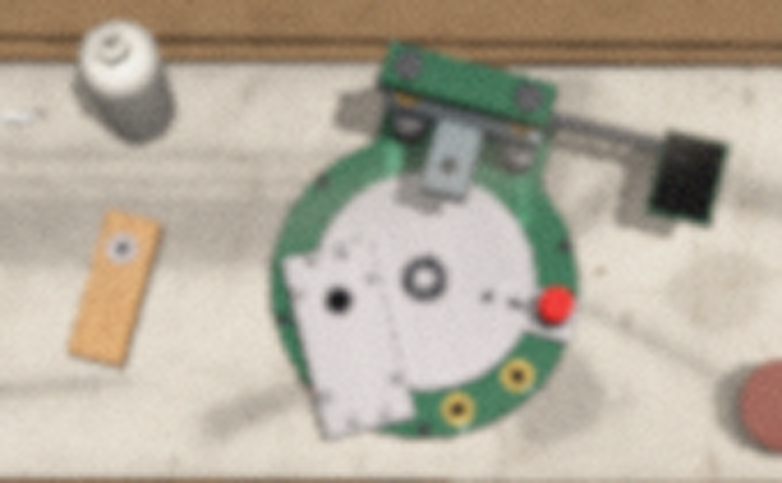

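Crop: hub at (423,279), nest hole (338,300), knob (555,305), insert at (122,247) on the block's upper end. The visible index holes are at (517,375) and (457,408). Next I'll compute the frame and look with the wrist camera over the press and the block.

Run:
```python
from h import *
a=get_image("top");P=cloud(a)
for n,u,v in(("hub",423,279),("disc",480,260),("hole",338,300),("nestfl",365,370),("i60",457,408),("i30",517,375),("botl",118,58),("ins",122,247),("ram",449,165)):
    U,W=170+u/4.6-.4,145+v/4.6-.4
    z=np.median(P[int(W)-1:int(W)+3,int(U)-1:int(U)+3,2]);print(n,U.round(1),W.round(1),z.round(4),cast(a,U,W,z).round(4))
def shot(n):
    im=get_image("wrist");cv2.imwrite(f"pics/{n}.png",im["frame"]);np.savez(f"{n}.npz",**im);print(n,state()["time"],state()["joint_pos"].round(2),-np.array(im["view"])[:3,:3].T@np.array(im["view"])[:3,3])
r=np.radians
move_to([0.47,0.03,0.36],quat(r(194)));shot("w_press")
move_to([0.515,0.252,0.22],quat(r(166.4)));shot("w_block")
```

```text
Traceback (most recent call last):
AttributeError: 'float' object has no attribute 'round'
```

```bash
python3 -c "
import cv2,numpy as np
a=cv2.imread('pics/w_press.png');b=cv2.imread('pics/w_block.png');cv2.imwrite('pics/w2.png',cv2.resize(np.vstack([a,b]),(400*1,600)))"
```

```text
[ WARN:0@0.022] global loadsave.cpp:275 findDecoder imread_('pics/w_press.png'): can't open/read file: check file path/integrity
[ WARN:0@0.022] global loadsave.cpp:275 findDecoder imread_('pics/w_block.png'): can't open/read file: check file path/integrity
Traceback (most recent call last):
cv2.error: OpenCV(4.12.0) :-1: error: (-5:Bad argument) in function 'resize'
> Overload resolution failed:
>  - src data type = object is not supported
>  - Expected Ptr<cv::UMat> for argument 'src'
```

Run:
```python
from h import *
a=get_image("top");P=cloud(a)
for n,u,v in(("hub",423,279),("disc",480,260),("hole",338,300),("nestfl",365,370),("i60",457,408),("i30",517,375),("botl",118,58),("ins",122,247),("ram",449,165)):
    U,W=170+u/4.6-.4,145+v/4.6-.4
    z=np.median(P[int(W)-1:int(W)+3,int(U)-1:int(U)+3,2]);print(n,z.round(4),cast(a,U,W,z).round(4))
def shot(n):
    im=get_image("wrist");cv2.imwrite(f"pics/{n}.png",im["frame"]);np.savez(f"{n}.npz",**im);print(n,state()["time"],state()["joint_pos"].round(2),-np.array(im["view"])[:3,:3].T@np.array(im["view"])[:3,3])
r=np.radians
move_to([0.47,0.03,0.36],quat(r(194)));shot("w_press")
move_to([0.515,0.252,0.22],quat(r(166.4)));shot("w_block")
```

```text
hub 0.0364 [0.5267 0.0062 0.0364]
disc 0.031 [ 0.5434 -0.039   0.031 ]
hole 0.0358 [0.5094 0.0733 0.0358]
nestfl 0.0355 [0.454  0.0512 0.0355]
i60 0.0163 [ 0.4269 -0.0213  0.0163]
i30 0.0171 [ 0.4534 -0.0688  0.0171]
botl 0.1539 [0.6712 0.2357 0.1539]
ins 0.0389 [0.5503 0.2451 0.0389]
ram 0.1336 [ 0.5955 -0.0126  0.1336]
w_press 2.5417 [-0.01 -0.18  1.26 -0.    2.06 -1.82] [0.4012186  0.01275901 0.51355887]
w_block 3.6333 [ 0.39  0.02  1.32 -0.    1.8  -0.94] [0.44620746 0.26849973 0.37449955]
```

View pics/w_press.png

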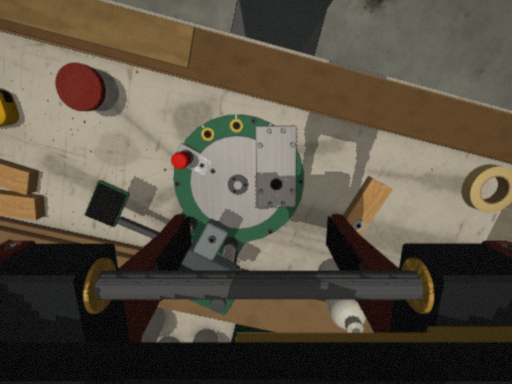

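View pics/w_block.png

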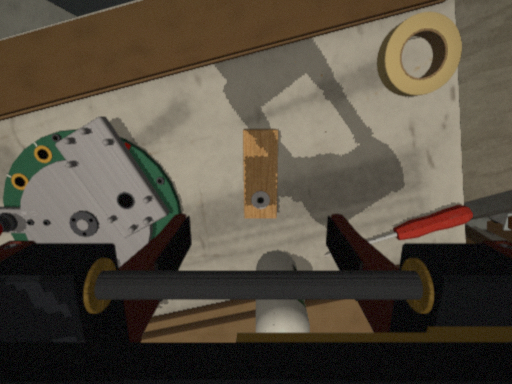

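w_press shows hub (238,184), nest hole (276,184), knob (180,160) and the nest plate at x 256–297. w_block shows the block at x 244–279, y 129–218, insert at (261,200).

Run:
```python
from h import *
def ld(n): return dict(np.load(n+".npz"))
def comp(m,box,k=1):
    M=np.zeros(m.shape,np.uint8);x0,y0,x1,y1=box;M[y0:y1,x0:x1]=m[y0:y1,x0:x1]*255
    n,l,s,c=cv2.connectedComponentsWithStats(M);i=1+np.argmax(s[1:,4]);return l==i,c[i],s[i]
p=ld("w_press");b=ld("w_block");Pp=cloud(p)
h=lambda i:cv2.cvtColor(i["frame"],cv2.COLOR_BGR2HSV)
hp,hb=h(p),h(b)
m,c,s=comp(hp[...,2]<60,(266,174,288,195));H=cast(p,*c,.034);print("hole",c,s,H)
m,c,s=comp(hp[...,2]<140,(226,172,250,196));hub=cast(p,*c,.036);print("hub",c,s,hub, (H-hub)[:2], np.hypot(*(H-hub)[:2]),np.degrees(np.arctan2(*(H-hub)[1::-1])))
# green base rim circle
g=(hp[...,0]>55)&(hp[...,0]<95)&(hp[...,1]>90);g[:115]=0;g[:, :170]=0;g[:,310:]=0
m,c,s=comp(((hp[...,0]<6)|(hp[...,0]>174))&(hp[...,1]>170)&(hp[...,2]>90),(165,145,200,175));K=cast(p,*c,.072);print("knob",c,s,K,np.hypot(*(K-hub)[:2]),np.degrees(np.arctan2(*(K-hub)[1::-1])), np.median(Pp[m],0))
# index holes yellow
for bx in((198,126,216,142),(228,118,246,134)):
    m,c,s=comp((hp[...,0]>18)&(hp[...,0]<35)&(hp[...,1]>120),bx);y=cast(p,*c,.014);print("idx",c,y,np.hypot(*(y-hub)[:2]),np.degrees(np.arctan2(*(y-hub)[1::-1])))
# nest plate
m=(hp[...,1]<40)&(np.abs(Pp[...,2]-.0355)<.004);zs=Pp[140:205,262:290,2];print("plate z",np.percentile(zs,[10,50,90]))
m,c,s=comp(m,(252,118,302,214))
r=cv2.minAreaRect(np.argwhere(m)[:,::-1].astype(np.float32));bp=np.array([cast(p,*q,.034)[:2] for q in cv2.boxPoints(r)]);print("plate",bp.round(4),np.degrees(np.arctan2(*(bp[1]-bp[0])[::-1])),np.linalg.norm(bp[1]-bp[0]),np.linalg.norm(bp[2]-bp[1]))
m,c,s=comp((hb[...,0]>5)&(hb[...,0]<25)&(hb[...,1]>80)&(hb[...,2]>60),(236,120,288,226))
m=cv2.morphologyEx(m.astype(np.uint8),cv2.MORPH_CLOSE,np.ones((9,9)))
r=cv2.minAreaRect(np.argwhere(m)[:,::-1].astype(np.float32));bp=np.array([cast(b,*q,.025)[:2] for q in cv2.boxPoints(r)]);print("block",bp.round(4),bp.mean(0),[ (np.degrees(np.arctan2(*(bp[i+1]-bp[i])[::-1])),np.linalg.norm(bp[i+1]-bp[i])) for i in(0,1)])
m,c,s=comp(hb[...,2]<70,(250,190,272,210));print("insert hole",c,s,cast(b,*c,.037))
t=get_image("top");print(np.median(cloud(t)[180:188,315:323].reshape(-1,3),0))
```

```text
hole [275.79090909 183.82727273] [270 178  12  12 110] [0.51032329 0.07207348 0.034     ]
hub [237.67405063 183.98734177] [227 174  22  21 316] [0.52683366 0.0046601  0.036     ] [-0.01651037  0.06741338] 0.069405737942871 103.76156052964397
knob [179.28502415 160.352657  ] [172 153  16  16 207] [ 0.50141224 -0.09668021  0.072     ] 0.10448017352658404 -104.08217703611368 [ 0.50002762 -0.09500233  0.07746994]
idx [207.28301887 133.89622642] [ 0.45462343 -0.06983754  0.014     ] 0.10375073693673309 -134.10673761149042
idx [236.06542056 125.08411215] [ 0.42691752 -0.02263432  0.014     ] 0.10357712808267354 -164.72109788885615
plate z [0.03243299 0.0336418  0.0348485 ]
plate [[0.4179 0.0104]
 [0.4009 0.079 ]
 [0.5425 0.1196]
 [0.5609 0.0454]] 103.9097870067262 0.07067205247892133 0.14724859651289718
block [[0.4582 0.2455]
 [0.4685 0.2884]
 [0.5856 0.2624]
 [0.5742 0.2155]] [0.52162966 0.2529552 ] [(np.float64(76.38308605872697), np.float64(0.0441452387472997)), (np.float64(-12.518957372130163), np.float64(0.11988569582267936))]
insert hole [260.02631579 199.81578947] [257 197   7   7  38] [0.55051833 0.24530092 0.037     ]
[ 0.59582486 -0.19499127  0.09321752]
```

Measurements agree: the hole–hub distance is 69.4 mm against 70, the knob radius 104.5 against 105, and the block 44×120. So the axis is about (0.5268, 0.0050) and the press yaw about -16°. Next I grasp the block.

```bash
cat >> h.py <<'E'
A=np.array([0.5268,0.0052]); r=np.radians
def shot(n,cam="wrist"):
    im=get_image(cam);cv2.imwrite(f"pics/{n}.png",im["frame"]);np.savez(f"{n}.npz",**im);return im
def st(t=""):
    s=state();print(t,"t",round(s["time"],2),s["ee_pos"].round(4),"F",s["ft_force"].round(1),"gap",round(s["finger_gap"],4),"ff",round(s["finger_force"],1))
    return s
E
python3 - <<'E'
from h import *
q=quat(r(167))
move_to([.5214,.2525,.06],q);move_l([.5214,.2525,.011],.1);st("down")
close();st("grip")
move_l([.5214,.2525,.15],.15);st("up")
move_to([.481,.0655,.115],quat(r(194)));st("over")
shot("w_held")
E
```

```text
down t 5.01 [0.5217 0.2527 0.0115] F [ 1.  -0.   0.2] gap 0.0881 ff 0.0
grip t 5.74 [0.5214 0.2525 0.0111] F [0.1 0.2 0.4] gap 0.045 ff 30.0
up t 6.82 [0.5209 0.2523 0.1485] F [-0.2  0.3 -1.4] gap 0.0446 ff 30.0
over t 7.62 [0.481  0.0659 0.1147] F [ 1.5  0.5 -1.1] gap 0.045 ff 30.0
```

View pics/w_held.png

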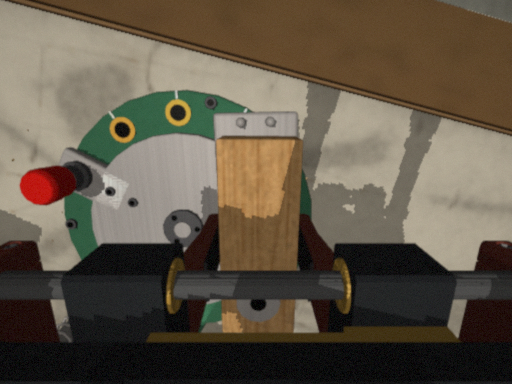

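The block is held straight. Its +y end edge is at row ~137, columns 217–301; the end pins (240,122) and (270,122) are visible beyond it.

Run:
```python
from h import *
p=dict(np.load("w_held.npz"))
y=np.array([np.cos(r(194)),np.sin(r(194))]);x=np.array([-y[1]*-1,0]);x=np.array([np.cos(r(104)),np.sin(r(104))]);C=np.array([.481,.0655])
T=state()["ee_pos"];f=lambda u,v,z:(lambda d:(round(d@x*1e3,1),round(d@y*1e3,1)))(cast(p,u,v,z)[:2]-C)
for uv in((217,137),(301,137)): print("end",f(*uv,.1287))
print("ins",f(258.5,303,.1287+.012),"pins",f(240.5,122,.047),f(270.5,122,.047),f(240.5,122,.045), "hub",cast(p,183,229,.036))
h=cv2.cvtColor(p["frame"],cv2.COLOR_BGR2HSV)
for c in range(225,300,12): print(c,h[126:150:1,c,1].tolist())
```

```text
end (np.float64(-20.4), np.float64(60.3))
end (np.float64(22.3), np.float64(60.2))
ins (np.float64(0.6), np.float64(-29.1)) pins (np.float64(-13.5), np.float64(65.9)) (np.float64(10.3), np.float64(65.8)) (np.float64(-13.7), np.float64(65.8)) hub [0.52747183 0.00559768 0.036     ]
225 [22, 21, 21, 22, 24, 22, 20, 20, 24, 32, 91, 126, 131, 132, 136, 135, 134, 133, 132, 135, 136, 132, 137, 132]
237 [25, 18, 23, 22, 19, 19, 19, 22, 21, 32, 87, 135, 139, 133, 136, 138, 137, 135, 137, 137, 140, 137, 135, 137]
249 [20, 20, 22, 22, 22, 21, 22, 23, 24, 29, 69, 127, 133, 138, 136, 135, 136, 135, 132, 129, 132, 131, 134, 131]
261 [20, 21, 20, 24, 22, 20, 23, 21, 21, 29, 69, 118, 132, 126, 134, 135, 135, 135, 134, 136, 132, 135, 134, 134]
273 [22, 21, 23, 23, 22, 24, 18, 20, 25, 36, 70, 129, 137, 133, 131, 132, 130, 134, 130, 134, 129, 133, 136, 132]
285 [24, 22, 20, 21, 23, 21, 19, 26, 21, 25, 51, 126, 144, 139, 135, 132, 132, 134, 133, 131, 135, 132, 135, 132]
297 [33, 30, 31, 28, 26, 27, 31, 28, 29, 34, 37, 67, 131, 137, 140, 138, 129, 142, 144, 132, 137, 131, 132, 141]
```

The end pins are centred at x -1.6 mm, which agrees with the plate outline (-1.7). I shift by that and lower with force watched.

```bash
cat >> h.py <<'E'
ny=np.array([np.cos(r(194)),np.sin(r(194))]);nx=np.array([np.cos(r(104)),np.sin(r(104))]);C=np.array([.481,.0655])+nx*-.0018+ny*-.0002
E
python3 - <<'E'
from h import *
move_l([*C,.065],.1);s=st("hover");f0=s["ft_force"][2]
z=.06
while z>.041:
    move_l([*C,z],.04);s=state()
    if z<.053 : st("z%.4f"%z)
    if s["ft_force"][2]-f0>6: break
    z-=.0025 if z>.05 else .0012
st("end")
E
```

```text
hover t 8.32 [0.4818 0.064  0.0652] F [ 0.1 -0.4 -1. ] gap 0.0447 ff 30.0
z0.0525 t 9.34 [0.4815 0.0638 0.0523] F [-0.  -0.4 -1.9] gap 0.0446 ff 30.0
z0.0500 t 9.59 [0.4815 0.0638 0.0498] F [-0.2 -0.4 -1.4] gap 0.0449 ff 30.0
z0.0488 t 9.84 [0.4816 0.0638 0.0487] F [ 0.3  0.3 -0.4] gap 0.0448 ff 30.0
z0.0476 t 10.09 [0.4816 0.0638 0.0475] F [-0.1 -0.3 -0.7] gap 0.0448 ff 30.0
z0.0464 t 10.34 [0.4816 0.0638 0.0463] F [-0.5 -0.6 -0.7] gap 0.0448 ff 30.0
z0.0452 t 10.59 [0.4816 0.0638 0.0451] F [ 0.7  0.1 -1.9] gap 0.0445 ff 30.0
z0.0440 t 10.84 [0.4819 0.0639 0.045 ] F [-3.   0.9  5.5] gap 0.0447 ff 30.0
end t 10.84 [0.4819 0.0639 0.045 ] F [-3.   0.9  5.5] gap 0.0447 ff 30.0
```

Run:
```python
from h import *
move_l([*C,.0462],.05);gripper_open();st("open");move_l([*C,.20],.25);shot("w_seat");st()
p=dict(np.load("w_seat.npz"));P=cloud(p)
h=cv2.cvtColor(p["frame"],cv2.COLOR_BGR2HSV)
m=((h[...,0]>5)&(h[...,0]<25)&(h[...,1]>80)&(h[...,2]>60)&(np.abs(P[...,2]-.059)<.006)).astype(np.uint8)
q=P[m>0];print(len(q),np.percentile(q[:,2],[2,50,98]))
d=(q[:,:2]-C);print("x",np.percentile(d@nx,[.5,99.5]),"y",np.percentile(d@ny,[.5,99.5]))
for s in(1,-1):
  for t in(1,-1):
    k=q[(np.sign(d@nx)==s)&(np.sign(d@ny)==t)];print(s,t,np.median(k[:,2]))
```

```text
open t 11.91 [0.4816 0.0638 0.0462] F [ 0.1  0.6 -0. ] gap 0.0877 ff 0.0
 t 12.72 [0.4809 0.0638 0.1977] F [-0.6 -0.6 -0.3] gap 0.088 ff 0.0
3795 [0.05717898 0.05865165 0.06013808]
x [-0.0222701   0.02232925] y [-0.05911888  0.05884768]
1 1 0.05865261763528004
1 -1 0.058689530154257555
-1 1 0.05864087262637204
-1 -1 0.058619474015055774
```

View pics/w_seat.png

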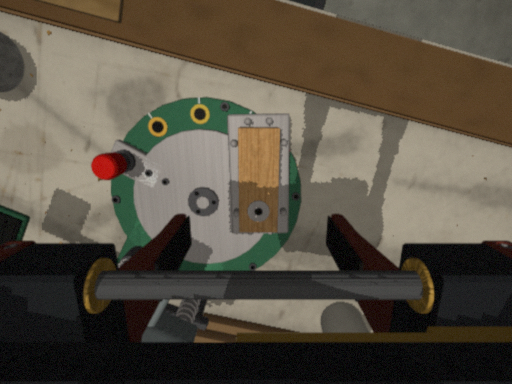

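The block sits flat between the pins; all four quadrants are at z 0.0587, with the insert at (258,211) on the hole end. Next comes the plunger knob.

Run:
```python
from h import *
K=np.array([.5005,-.0962]);y0=r(209)
for z in(.2,.056):
    j=inverse_kinematics([*K,z],quat(y0));print(None if j is None else np.round(j,2))
move_to([*K,.2],quat(y0));st("above")
print(state()["joint_pos"].round(2))
move_l([*K,.10],.25);move_l([*K,.056],.1);st("down")
close();st("grip");
s=state();d=s["ee_pos"][:2]-A;print("rad",np.hypot(*d),np.degrees(np.arctan2(d[1],d[0])))
move_l([*K,.0705],.05);st("lift");hold(.2);st("lift2");shot("w_lift")
```

```text
[-0.26 -0.16  1.53 -0.    1.77 -2.33]
[-0.26 -0.12  1.75 -0.    1.51 -2.33]
above t 13.41 [ 0.5    -0.0957  0.1986] F [-0.6  0.3 -0.9] gap 0.0879 ff 0.0
[-0.26 -0.16  1.53  0.    1.77 -2.33]
down t 14.55 [ 0.5008 -0.0963  0.0566] F [-1.1 -0.5  0.3] gap 0.0879 ff 0.0
grip t 15.51 [ 0.5005 -0.0965  0.056 ] F [-0.2 -1.8  0.1] gap 0.0273 ff 30.0
rad 0.10503277790315907 -104.5084329177394
lift t 15.95 [ 0.5001 -0.0963  0.07  ] F [ 0.6 -2.3 -8.7] gap 0.0275 ff 30.0
lift2 t 16.15 [ 0.5001 -0.0963  0.07  ] F [ 0.2 -3.7 -9.4] gap 0.0273 ff 30.0
```

Plunger lifted, spring force about -8.7 N. Now the arc, with radial force logged.

```bash
cat > arc.py <<'E'
from h import *
R=.105; th0=-104.5; yaw0=209
def to(deg,z=.0705,sp=.12):
    t=r(th0-deg);move_l([*(A+R*np.array([np.cos(t),np.sin(t)])),z],sp,quat(r(yaw0-deg)))
    F=state()["ft_force"];u=np.array([np.cos(t),np.sin(t)]);print(deg,"rad",round(F[:2]@u,1),"tan cw",round(F[:2]@np.array([u[1],-u[0]]),1),"z",round(F[2],1))
E
python3 - <<'E'
from arc import *
for d in range(8,49,8): to(d)
st();print(state()["joint_pos"].round(2))
E
```

```text
8 rad 1.2 tan cw -0.4 z -8.9
16 rad -0.6 tan cw -0.2 z -8.2
24 rad -1.1 tan cw -0.3 z -8.5
32 rad -2.1 tan cw 0.5 z -9.2
40 rad -4.3 tan cw 0.8 z -9.1
48 rad -4.1 tan cw 0.1 z -9.2
 t 17.95 [ 0.4346 -0.0434  0.0709] F [ 3.6  1.9 -9.2] gap 0.0267 ff 30.0
[-0.18 -0.34  1.91  0.    1.57 -1.42]
```

Run:
```python
from arc import *
for d in range(56,121,8): to(d)
st();print(state()["joint_pos"].round(2))
im=shot("w_end")
```

```text
56 rad -5.1 tan cw 0.9 z -9.0
64 rad -5.3 tan cw 1.5 z -8.9
72 rad -5.7 tan cw 0.2 z -9.0
80 rad -4.6 tan cw 1.9 z -8.5
88 rad -4.8 tan cw 1.7 z -9.3
96 rad -4.1 tan cw 2.3 z -8.9
104 rad -4.9 tan cw 1.2 z -8.8
112 rad -6.0 tan cw 0.0 z -9.0
120 rad -5.6 tan cw -1.1 z -9.0
 t 20.57 [0.4519 0.0777 0.0703] F [ 3.2 -4.7 -9. ] gap 0.0274 ff 30.0
[ 0.1  -0.27  1.86 -0.    1.56  0.11]
```

View pics/w_end.png

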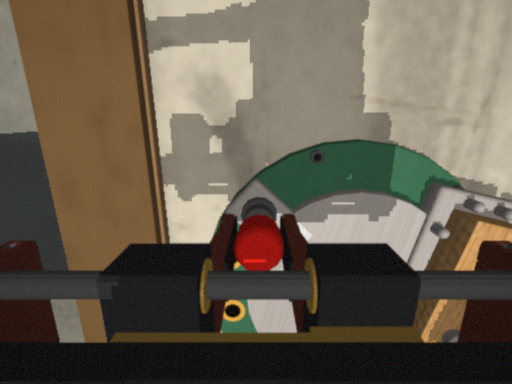

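The head has come round, with the knob at (260,242) in the fingers. Now I lower the plunger, watching the force.

Run:
```python
from arc import *
for z in(.067,.065,.063,.061,.058,.0565): to(120,z,.05)
st()
```

```text
120 rad -5.5 tan cw -0.4 z -8.6
120 rad -5.4 tan cw -0.6 z -7.6
120 rad -6.0 tan cw 1.3 z -7.5
120 rad -6.0 tan cw 2.8 z -7.7
120 rad -7.0 tan cw 4.5 z -10.9
120 rad -6.2 tan cw 3.2 z -6.4
 t 22.12 [0.4527 0.0785 0.0567] F [ 6.7 -2.1 -6.4] gap 0.0274 ff 30.0
```

Run:
```python
from h import *
gripper_open();st("open");p=state()["ee_pos"];move_l([p[0],p[1],.14],.2);move_l([p[0]-.02,p[1],.25],.25)
im=get_image("top");P=cloud(im);f=im["frame"];h=cv2.cvtColor(f,cv2.COLOR_BGR2HSV)
w=shot("w_home");Pw=cloud(w);hw=cv2.cvtColor(w["frame"],cv2.COLOR_BGR2HSV)
for n,hh,Q in(("top",h,P),("wrist",hw,Pw)):
    m=((hh[...,0]<6)|(hh[...,0]>174))&(hh[...,1]>150)&(np.hypot(Q[...,0]-.452,Q[...,1]-.079)<.03)&(Q[...,2]>.03)
    q=Q[m];print(n,len(q),len(q) and (np.median(q,0).round(4),np.percentile(q[:,2],[50,90,97]).round(4)))
cv2.imwrite("pics/chk.png",np.hstack([cv2.resize(f[150:250,210:340],(390,300),interpolation=cv2.INTER_CUBIC),cv2.resize(w["frame"],(400,300))]));st()
```

```text
open t 23.16 [0.4519 0.0788 0.0565] F [-0.2 -0.4  1. ] gap 0.0874 ff 0.0
top 0 0
wrist 859 (array([0.4759, 0.081 , 0.2613]), array([0.2613, 0.3193, 0.3548]))
 t 24.43 [0.4313 0.0787 0.2468] F [-0.1  0.1 -0.3] gap 0.088 ff 0.0
```

View pics/chk.png

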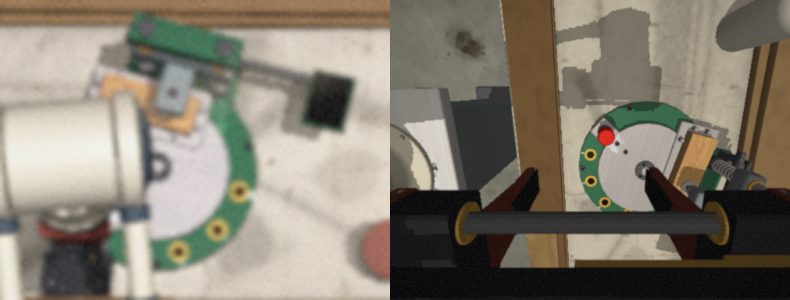

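Four free holes are visible and the knob sits at the last one, (605,135) in the check picture. I confirm its height from depth, and if it is home, go to the pedal.

Run:
```python
from h import *
w=dict(np.load("w_home.npz"));Q=cloud(w);hh=cv2.cvtColor(w["frame"],cv2.COLOR_BGR2HSV)
m=((hh[...,0]<6)|(hh[...,0]>174))&(hh[...,1]>150)&(np.hypot(Q[...,0]-.452,Q[...,1]-.079)<.03)&(Q[...,2]>.05)&(Q[...,2]<.12)
q=Q[m];z=np.percentile(q[:,2],[50,90]);print(len(q),z,np.median(q,0))
if z[0]>.082: raise SystemExit("plunger not home")
m=(hh[...,0]>5)&(hh[...,0]<25)&(hh[...,1]>80)&(np.abs(Q[...,2]-.059)<.006);print("block z",np.median(Q[m],0))
close()
move_to([.595,-.196,.22],quat(r(74)));print(state()["joint_pos"].round(2))
P=cloud(get_image("top"));q=P[172:196,306:334].reshape(-1,3);q=q[(q[:,2]>.085)&(q[:,2]<.1)];print("pad",np.median(q,0),q.min(0),q.max(0))
move_l([.595,-.196,.11],.2);s=st("near");f0=s["ft_force"][2]
z=.104
while z>.045:
    move_l([.595,-.196,z],.05);s=state();F=s["ft_force"][2]-f0;print(round(z,4),round(s["ee_pos"][2],4),round(F,1),end=" | ")
    if F>22: break
    z-=.006 if z>.066 else .0015
hold(.3);st("bottom")
```

```text
390 [0.0773701  0.07841484] [0.45287711 0.0808695  0.0773701 ]
block z [0.60509486 0.03350394 0.05885047]
[-0.37  0.16  1.17  0.    1.81 -0.09]
pad [ 0.60486112 -0.18297289  0.09153143] [ 0.5585653  -0.22152991  0.08530765] [ 0.63115487 -0.16512702  0.09810848]
near t 27.73 [ 0.5956 -0.1957  0.1117] F [0.2 0.3 0.1] gap 0.0006 ff 0.0
0.104 0.1048 -0.6 | 0.098 0.0981 2.3 | 0.092 0.0917 2.4 | 0.086 0.0856 2.2 | 0.08 0.0795 3.3 | 0.074 0.0743 3.7 | 0.068 0.0685 4.6 | 0.062 0.0626 4.6 | 0.0605 0.0615 6.8 | 0.059 0.0602 7.6 | 0.0575 0.0588 8.4 | 0.056 0.0574 8.2 | 0.0545 0.0558 8.6 | 0.053 0.0551 10.4 | 0.0515 0.0547 16.1 | 0.05 0.0545 20.2 | 0.0485 0.0542 26.5 | bottom t 32.42 [ 0.5955 -0.1964  0.0542] F [-11.5   1.4  25.7] gap 0.0004 ff 12.9
```

The stop was reached at TCP 0.0545, as expected, with the force ramping up. Now I release and verify.

Run:
```python
from h import *
move_l([.595,-.196,.115],.08);st("up");move_l([.595,-.196,.25],.25);
q=quat(r(74));move_to([.50,-.22,.32],q)
t=shot("t_fin","top");P=cloud(t);k=P[172:196,306:334].reshape(-1,3);k=k[(k[:,2]>.03)&(k[:,2]<.12)];print("pad z",np.median(k,0))
s=shot("s_fin","scene")
move_to([.42,.02,.30],quat(r(74)));w=shot("w_fin");st()
f=w["frame"];cv2.imwrite("pics/fin.png",np.hstack([cv2.resize(s["frame"][140:245,205:315],(400,382),interpolation=cv2.INTER_CUBIC),cv2.resize(f,(400,300))[:300] if 0 else cv2.resize(t["frame"][150:250,210:315],(400,382),interpolation=cv2.INTER_CUBIC)]))
```

```text
up t 33.4 [ 0.5945 -0.1959  0.1139] F [0.4 0.1 0.1] gap 0.0008 ff 0.0
pad z [ 0.60346666 -0.18932366  0.09187158]
 t 35.79 [0.4206 0.0193 0.2997] F [-0.5 -0.3  0.1] gap 0.0007 ff 0.0
```

View pics/fin.png

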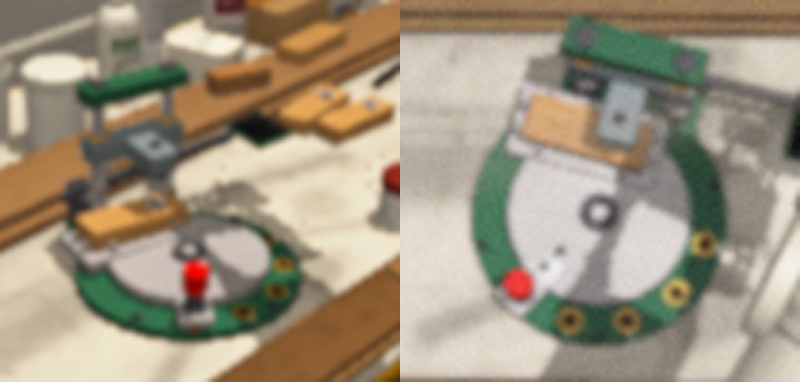

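The block is under the ram with its insert looking flush; the knob is down at the last hole and the pedal is back up at 0.092. One depth check of the flange height (home is about 0.0612) follows.

Run:
```python
from h import *
I=A+.07*np.array([np.cos(r(-16)),np.sin(r(-16))])
for n in("s_fin","w_fin"):
    w=dict(np.load(n+".npz"));Q=cloud(w);h=cv2.cvtColor(w["frame"],cv2.COLOR_BGR2HSV)
    d=np.hypot(Q[...,0]-I[0],Q[...,1]-I[1])
    wood=(h[...,0]>5)&(h[...,0]<25)&(h[...,1]>80)&(np.abs(Q[...,2]-.059)<.006)&(d<.09)
    m=(d<.016)&(Q[...,2]>.05)&(Q[...,2]<.0775)&(h[...,1]<60)
    print(n,"wood z",wood.sum(),np.median(Q[wood][:,2]) if wood.any() else 0,"steel",m.sum(),np.percentile(Q[m][:,2],[5,25,50,75,95]).round(4) if m.any() else 0)
```

```text
s_fin wood z 190 0.056992455167445104 steel 4 [0.0586 0.0595 0.0606 0.0613 0.0613]
w_fin wood z 2208 0.05873257444731189 steel 124 [0.06   0.0607 0.0613 0.0618 0.0627]
```

The flange is 2.6 mm above the wood, which is its own 2.5 mm thickness, so it is fully home.

```bash
python3 -c "
from bench import *
print(job_done())"
```

```text
the job is handed in; nothing more can be done
None
```

The job is handed in at about 36 s: block seated flat in the nest, head indexed clockwise to the red-mark hole with the plunger home, insert pressed fully in (flange measured 2.6 mm above the wood) and pedal back up; I never moved near the bottle, tin, tape measure or tape roll.

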